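Reload the boring jig and hold the blank home

TASK

Change the part in the boring jig: lift out the bored beech block, set it down upright (do not drop it) in an empty cell of the wooden crate and let go. Then take from the crate the one block that has no bore in its top, stand it upright on the jig's plate and press it into the corner, pushing both sprung pins in, until it bears firmly and squarely on both fences. Finish while still gripping the block and pressing it into the corner, as for boring; leave the other blocks in their cells and the things on the bench where they are.

Things in the scene. Friction and masses are not known exactly. Their poses are not given: they have to be found in the camera images.
- jig: boring jig, fixed to the bench: dark steel plate 160x160x12 mm with two steel fences 30 mm high on it, one on its +x side, one on its -y side. Origin: centre of the plate's underside, z up. The fences' inner faces, at x = +45 and y = -45 mm, make a square corner (open chip gap at the corner itself). Fingers must stay above the fences, whose tops are 42 mm above the bench
- corner_home (a point): where the centre of a 40x40x80 mm block is when it stands on the jig's plate pressed home on both fences: x = +25, y = -25, z = 52 mm in the jig's frame; axes as the jig's
- fence_back: the back fence, a steel bar 18x100x30 mm: origin at the foot of its inner face, half-way along; its -x side is the inner face
- fence_side: the side fence, the same bar turned a quarter: origin at the foot of its inner face, half-way along; its own -x side is the inner face, which looks to the jig's +y
- pin_back (a joint): sprung kick-off pin of brass, 8 mm thick, in the back fence's inner face opposite the middle of a block that is home, 20 mm above the plate: 0 when it stands 5 mm proud, 0.005 when pressed flush. Takes 1 N to start and 2 N flush, and springs back when let go
- pin_side (a joint): the same pin in the side fence
- crate: wooden crate fixed to the bench, 222 (x) x 154 (y) x 36 mm, open above; origin: centre of its underside, z up. Floor and walls 6 mm thick, walls 30 mm above the floor. Six cells 66x68 mm inside, centred at x = -72, 0, +72 and y = -37, +37 mm. A block standing in a cell has its centre at z = 46 mm. At the start four cells hold a block, those at (0, -37) and (+72, +37) are empty
- bored_mid (a point): beech block with an 18 mm round bore in its top, standing in the jig, clear of the pins; 40x40x80 mm, 0.1 kg (may differ by a fifth); the point is its centre, 40 mm above its underside, axes along its edges, z up
- blank_mid (a point): the one unbored beech block: its top is plain, with no bore; stands in one of the crate's cells; 40x40x80 mm, 0.1 kg (may differ by a fifth); the point is its centre, 40 mm above its underside, axes along its edges, z up
- mate1_mid (a point): another bored beech block (as the one in the jig), stands in a cell of the crate, to be left there; 40x40x80 mm, 0.1 kg (may differ by a fifth); the point is its centre, 40 mm above its underside, axes along its edges, z up
- mate2_mid (a point): another bored beech block (as the one in the jig), stands in a cell of the crate, to be left there; 40x40x80 mm, 0.1 kg (may differ by a fifth); the point is its centre, 40 mm above its underside, axes along its edges, z up
- mate3_mid (a point): another bored beech block (as the one in the jig), stands in a cell of the crate, to be left there; 40x40x80 mm, 0.1 kg (may differ by a fifth); the point is its centre, 40 mm above its underside, axes along its edges, z up
- screw_jar: glass jar of screws with a grey lid, 68 mm across, 90 mm tall, stands at the back; bystander, origin on its underside
- pliers: blue-handled pliers lying flat, 186 mm long along its y; bystander, origin on its underside
- spanner: steel spanner lying flat, 194 mm long along its y; bystander, origin on its underside
- tape_measure: yellow tape measure lying flat, 64x88x32 mm; bystander, origin on its underside
- brush: paint brush lying flat, 208 mm long along its y; bystander, origin on its underside
Mind the look-alikes: they are no part of the job. What is shaped like the part that bears bored_mid but black is not meant. Leave any red look-alike of the part that bears blank_mid alone.

How it is judged:
By the outcome, as a careful person would: the job done as asked, in the order asked, and still so for the second after the job is handed in, while the arm keeps its last pose, push and grip.
It also fails if it takes over 72 s, if anything falls off the work surface, if the arm or the gripper's body presses on something with over 40 N, if the wrist force passes 120 N, or if a joint passes its speed limit or range.

ROBOT

A 6-joint arm with a two-finger parallel gripper is mounted at the origin on a cart in front of the work surface, level with it; the furniture and walls round the work are solid. World frame = base frame: x ahead of the robot, y to its left, z up, the work surface at z = 0. Lengths are in mm, angles in rad, forces in N, time in s.
With the tool pointing down it reaches from about 350 to 975 mm from the base axis. Payload 7.1 kg.
Tool frame: the origin (TCP) lies midway between the tips of the shut fingers; the grasp point (between the pads) lies 19 mm behind it (ctrl.tcp_to_grasp is the distance from the TCP to the grasp point, in mm); z points along the fingers, y is the line along which they close (so a half turn about z gives the same grasp; the last joint's range is limited). The gripper opens to 88 mm and grips with 3 to 60 N. Pads are 20 mm wide; open, the fingers measure 115 mm over their backs; the gripper's body (75 mm by 178 mm) begins 61 mm behind the grasp point.
Start: joints at [-1.34, 0.423, 1.63, -0, 1.089, -0.019], TCP at [154.525, -605.58, 222.675] pointing down, gripper open.
Joint ranges: [-3, 3], [-0.9, 2.11], [0.09, 2.58], [-1.31, 4.45], [0.11, 2.69], [-2.54, 2.54]. Speed limits (rad/s): [2.39, 2.39, 3.01, 3.14, 3.14, 3.14].

INTERFACE

Orientations are given as a rotation vector (axis times angle).
In Python, from workcell import get_obs, cams, ticket, boxes_of, ctrl gives the robot as it stands.
- The arm moves only by the shell command python3 -m creep 'ROWS' [OPENING]. ROWS is JSON, one flat list of numbers, 4 for each row, row after row: the shift along the world's x, y, z in m, then the turn about the world's z in rad. In form: [tx, ty, tz, spin, tx, ty, tz, spin, ...]. A call has 1 to 10 rows; each row is the pose to reach, as a shift and turn from the pose commanded when the call began; what a row does not reach only later rows make up. A row lasts 1/12 s, in which the tool goes at most 41.7 mm and 7.16 degrees, less where a joint would pass 70% of its speed; a pose out of reach is approached as far as the arm can. A call with a gripper value outside its range is refused whole. OPENING is the opening, from 0 (shut) to 1 (fully open), set as the call begins (- or left out, the last holds). The fingers move at their own pace and stop on an object; the grip force is fixed at half the most. Time passes only in rows, so rows that repeat a pose let the fingers close. It gives the time, the measured TCP pose, the force, the opening and the grip force at its end, in the units of the state.
- get_obs(): the state, without advancing time (a new reading comes with each control period).
- cams.get_image(name): name is "scene" or "side" or "wrist"; returns (picture, depth): 420x560x3 uint8, red, green, blue; 420x560 float32, mm along the optical axis (not along the pixel's ray), 0 where there is no reading.
- cams.get_calibration(name): a dict with "mtx" (3x3 intrinsics, pixels), "D" ([k1, k2, p1, p2, k3] as OpenCV has them; the pictures are not rectified), "R" (3x3) and "t" (3): a world point X has camera coordinates R X + t; the wrist camera has in their place "mount" (4x4, takes a point from camera to tool coordinates, whose origin is the TCP and whose axes are the flange's). Camera axes: x right, y down, z forward; pixel columns grow to the right and rows downward; lengths in mm; the calibration is good to about 2 mm. A picture is of the moment at which its call begins: read the wrist's pose just before it. get_calibration takes no time and is no camera call.
- ticket.close_job(): hands the job in; it is judged then, once.
Trained networks look in the newest picture that a camera, given by its name, has taken for a name from the list of things; names that differ only in an ending like _2 or _b are one class to them, and where a whole thing is asked for, a point or a joint stands for the part that bears it (a point fixed in the world has none). Each returns a list of dicts, best first, with "score" (0 to 1); they miss things now and then, are a little off and sometimes report something else, mostly with a low value. They report only what shows in the picture. A call takes as long as a camera call. They do not tell look-alikes from the thing itself.
- boxes_of(camera, target): "centre" ([column, row] in pixels, amid what is visible of it).
The state is a dict: "t": time; "qpos": joint angles; "qvel": joint speeds; "joint_torque": joint torques, N m; "ee_pos": TCP position; "orientation": TCP orientation; "ft_force": force on the tool from outside, world axes, zero at the start; "moment": the same for the moment, N m; "width": finger opening in mm; "grasp_force": force on a finger pad.
Only numpy, scipy, OpenCV 4.12 (cv2) and the standard library are available. Lean on these libraries where they do the work, as an engineer would, in place of code of your own. Each camera call takes 0.05 s, during which the arm holds its last target. There are 200 camera calls.

## Working session

There is one attempt and no reset: what is moved stays moved. The work goes in short steps, Python scripts to look and compute and a shell command to move; the robot and the scene stay as the last step left them, time stands still between calls to the robot, and variables do not carry over. Pictures are saved under pics/ and viewed, at most 10 in all, crops included, and the job is handed in when it is done.

```bash
mkdir -p pics; cat > h.py <<'E'
import numpy as np, cv2
from workcell import get_obs, cams, ticket, boxes_of, ctrl
from scipy.spatial.transform import Rotation as Rn
def calib(n):
    c=cams.get_calibration(n); K=np.array(c["mtx"]);D=np.array(c["D"])
    if "R" in c: R=np.array(c["R"]);t=np.array(c["t"]).ravel()
    else:
        o=get_obs();M=np.array(c["mount"]);Rt=Rn.from_rotvec(o["orientation"]).as_matrix()
        Rc=Rt@M[:3,:3];p=Rt@M[:3,3]+np.array(o["ee_pos"]);R=Rc.T;t=-R@p
    return K,D,R,t
def onplane(n,px,z,cal=None):
    K,D,R,t=cal or calib(n); u=cv2.undistortPoints(np.float64(px).reshape(-1,1,2),K,D).reshape(-1,2)
    d=np.c_[u,np.ones(len(u))]@R; c=-R.T@t
    return c+d*((z-c[2])/d[:,2])[:,None]
def cloud(n,dep,cal=None):
    K,D,R,t=cal or calib(n); h,w=dep.shape; g=np.stack(np.meshgrid(np.arange(w),np.arange(h)),-1).reshape(-1,1,2).astype(float)
    u=cv2.undistortPoints(g,K,D).reshape(-1,2); P=np.c_[u,np.ones(len(u))]*dep.reshape(-1,1)
    return ((P-t)@R).reshape(h,w,3)
E
python3 - <<'E'
from h import *
o=get_obs();print(o["t"],o["ee_pos"],o["orientation"],o["width"])
ims=[]
for n in("scene","side"):
    a,d=cams.get_image(n);cv2.imwrite(f"pics/{n}0.png",a[...,::-1]);np.save(f"{n}0.npy",d)
    P=cloud(n,d)
    for k in("jig","crate","bored_mid","blank_mid","fence_back","fence_side"):
        for b in boxes_of(n,k)[:6]:
            c=b["centre"];print(n,k,np.round(c),round(b["score"],2),np.round(P[int(c[1]),int(c[0])]))
E
```

```text
0.0 [ 154.41222373 -605.03744261  221.90216936] [-3.11557169e+00 -3.91205434e-01  2.42317600e-04] 87.82611751342738
scene jig [363. 198.] 0.82 [449. -24.  11.]
scene jig [382. 184.] 0.23 [423. -75.  44.]
scene crate [289. 239.] 0.7 [519. 226.   5.]
scene crate [224. 212.] 0.58 [719. 263.   8.]
scene bored_mid [308. 170.] 0.9 [604.  35.  68.]
scene bored_mid [359. 179.] 0.85 [472. -25.  68.]
scene blank_mid [364. 245.] 0.89 [342. 163.  55.]
scene blank_mid [303. 246.] 0.58 [444. 270.  76.]
scene fence_back [341. 187.] 0.61 [513.  -3.  30.]
scene fence_side [384. 184.] 0.76 [423. -80.  44.]
side jig [315. 200.] 0.71 [450. -33.  11.]
side crate [274. 238.] 0.71 [558. 246.   7.]
side crate [225. 290.] 0.51 [644. 521.  14.]
side bored_mid [263. 195.] 0.76 [614.  40.  55.]
side bored_mid [306. 187.] 0.72 [479. -22.  64.]
side blank_mid [308. 226.] 0.82 [466. 276.  68.]
side blank_mid [347. 214.] 0.77 [355. 163.  54.]
side fence_back [293. 198.] 0.55 [518.  23.  38.]
```

View pics/scene0.png

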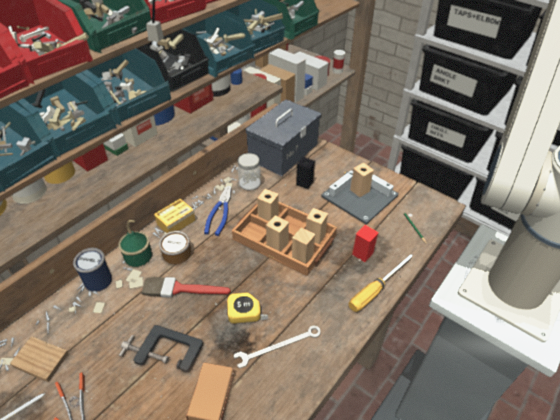

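View pics/side0.png

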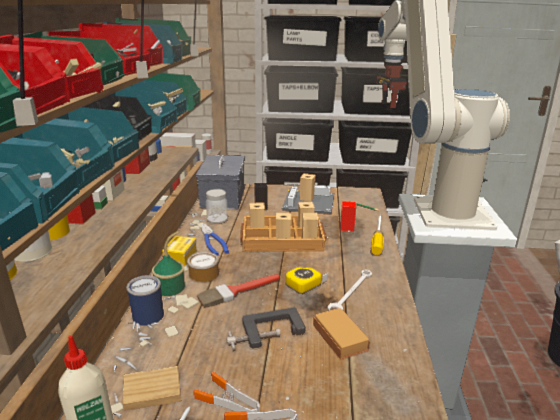

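```bash
python3 - <<'E'
from h import *
a=cv2.imread("pics/scene0.png");b=cv2.resize(a[150:275,225:405],None,fx=4.4,fy=4.4,interpolation=cv2.INTER_CUBIC);cv2.imwrite("pics/crop0.png",b)
for n in("scene","side"):
    P=cloud(n,np.load(n+"0.npy")).reshape(-1,3)
    def rect(m):
        q=P[m]; 
        return len(q),[np.round(v,2) for v in cv2.minAreaRect(np.float32(q[:,:2]))]
    x,y,z=P.T
    print(n,"plate",rect((abs(z-12)<4)&(abs(x-450)<110)&(abs(y+30)<110)))
    print("cratewall",rect((abs(z-36)<4)&(abs(x-500)<170)&(y>110)&(y<340)&(x>385)))
    top=(z>76)&(z<105)&(x>330)&(x<700)&(y>-100)&(y<400)
    q=np.float32(P[top]);
    # cluster tops
    from scipy.cluster.hierarchy import fcluster,linkage
    l=fcluster(linkage(q[:,:2],"single"),8,"distance")
    for i in range(1,l.max()+1):
        s=q[l==i]
        if len(s)>15: print(len(s),np.round((s.min(0)+s.max(0))/2),np.round(np.median(s[:,2])),cv2.minAreaRect(s[:,:2]))
E
```

```text
scene plate (1311, [array([465.79, -33.44]), array([162.58, 161.18]), np.float64(85.92)])
cratewall (784, [array([533.99, 225.96]), array([224.49, 158.34]), np.float64(7.43)])Traceback (most recent call last):
  File "<stdin>", line 18, in <module>
cv2.error: OpenCV(4.12.0) /io/opencv/modules/imgproc/src/convhull.cpp:143: error: (-215:Assertion failed) total >= 0 && (depth == CV_32F || depth == CV_32S) in function 'convexHull'
```

View pics/crop0.png

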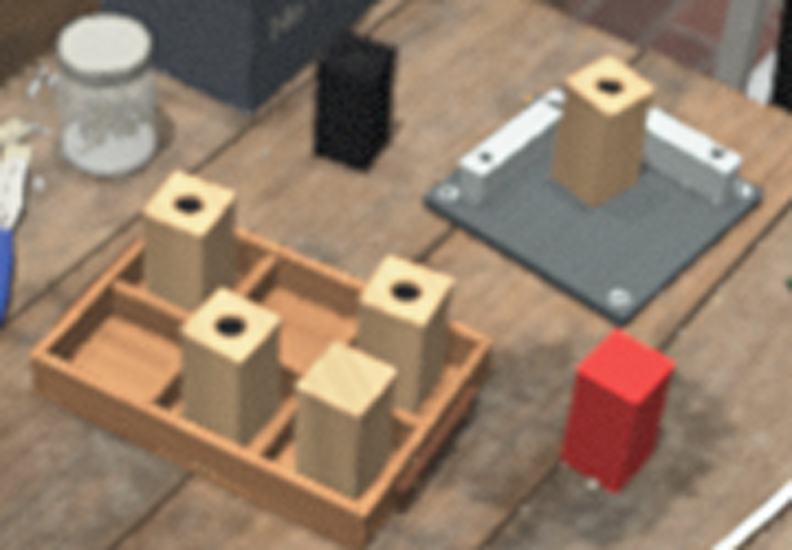

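```bash
python3 -m creep '[0.03,0.03,0.03,0, 0.06,0.06,0.06,0, 0.09,0.09,0.09,0,0.11,0.11,0.11,0,0.13,0.15,0.11,0,0.15,0.19,0.11,0,0.17,0.23,0.11,0,0.19,0.27,0.11,0,0.21,0.31,0.11,0,0.22,0.35,0.11,0]'
```

```text
t: 1.53
ee_pos: [363.8, -286.1, 333.0]
orientation: [3.116, 0.391, 0.002]
ft_force: [0.8, -0.7, -0.2]
width: 87.7
grasp_force: 0.0
```

The blank is the plain-topped block at crop (347,380), which is scene (304,236). The other three crate blocks, at scene (268,197), (317,216) and (277,224), show bores. The bored block in the jig is at scene (363,169). The black one at (306,172) and the red one at (365,243) are decoys. Next I'll view the jig from above.

```bash
python3 -m creep '[0.01,0.04,0.01,-0.06,0.02,0.08,0.02,-0.12,0.03,0.12,0.02,-0.18,0.04,0.16,0.03,-0.24,0.05,0.2,0.04,-0.3,0.06,0.23,0.05,-0.32,0.06,0.24,0.06,-0.32,0.06,0.24,0.06,-0.32]' && python3 - <<'E'
from h import *
o=get_obs();print(o["ee_pos"]);cal=calib("wrist");a,d=cams.get_image("wrist");cv2.imwrite("pics/w1.png",a[...,::-1])
P=cloud("wrist",d,cal);np.save("w1.npy",P);print(-cal[2].T@cal[3])
print([ (k,[(np.round(b["centre"]),round(b["score"],2)) for b in boxes_of("wrist",k)]) for k in("bored_mid","fence_back","fence_side")])
E
```

```text
t: 2.2
ee_pos: [423.9, -45.8, 394.6]
orientation: [3.14, -0.103, 0.005]
ft_force: [0.3, -0.7, 0.6]
width: 87.7
grasp_force: 0.0
[423.93027691 -45.84656458 394.57321179]
[498.8736654  -50.63599549 556.93965731]
[('bored_mid', [(array([276., 127.]), 0.68)]), ('fence_back', [(array([258.,  90.]), 0.7)]), ('fence_side', [(array([302., 142.]), 0.85), (array([258., 124.]), 0.37)])]
```

View pics/w1.png

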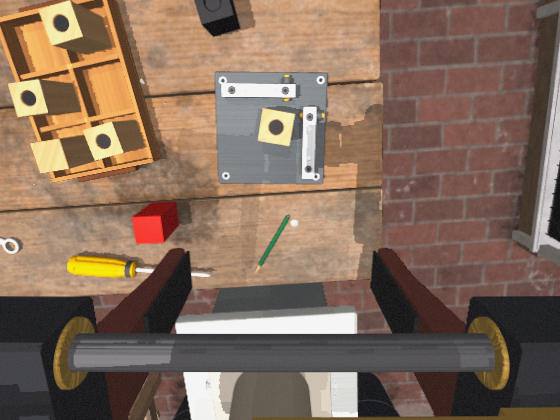

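The wrist view shows the jig at (270,127), its bored block at (276,127), the back fence at (258,90), the side fence at (309,142), and most of the crate at upper left. The blank is at (50,154).

```bash
python3 - <<'E'
from h import *
P=np.load("w1.npy");x,y,z=P.transpose(2,0,1)
def comps(m,lab,mn=60):
    n,l,s,c=cv2.connectedComponentsWithStats(m.astype(np.uint8),connectivity=4)
    for i in range(1,n):
        if s[i,4]>=mn:
            q=np.float32(P[l==i]); r=cv2.minAreaRect(q[:,:2]);print(lab,s[i,4],np.round(c[i]),"z",round(float(np.median(q[:,2])),1),[np.round(v,1) for v in r])
near=(x>330)&(x<700)&(y<420)&(y>-200)
j=(abs(x-465)<115)&(abs(y+33)<115)
q=np.float32(P[j&(abs(z-12)<5)]);print("plate",[np.round(v,1) for v in cv2.minAreaRect(q[:,:2])],np.median(q[:,2]))
comps(j&(abs(z-42)<6),"fence")
comps(near&(z>80)&(z<105),"top")
comps(near&(abs(z-36)<6)&(y>90),"crate")
E
```

```text
Traceback (most recent call last):
cv2.error: OpenCV(4.12.0) /io/opencv/modules/imgproc/src/convhull.cpp:143: error: (-215:Assertion failed) total >= 0 && (depth == CV_32F || depth == CV_32S) in function 'convexHull'
```

```bash
python3 - <<'E'
from h import *
P=np.load("w1.npy")
for u,v in((276,135),(276,113),(250,160),(240,90),(309,160),(200,180),(104,130)):print((u,v),np.round(P[v,u],1))
E
```

```text
(276, 135) [465.3 -42.2  91.9]
(276, 113) [491.9 -44.   91.7]
(250, 160) [425.5   0.5  12.7]
(240, 90) [524.1   3.   42.1]
(309, 160) [424.2 -85.4  42.5]
(200, 180) [398.1  81.6   1.6]
(104, 130) [485.4 174.9  86.7]
```

```bash
cat > m.py <<'E'
from h import *
def rect(q): return [np.round(v,1) for v in cv2.minAreaRect(np.ascontiguousarray(q[:,:2],np.float32).reshape(-1,1,2))]
def comps(P,m,lab,mn=60):
    n,l,s,c=cv2.connectedComponentsWithStats(m.astype(np.uint8),connectivity=4)
    for i in range(1,n):
        if s[i,4]>=mn:
            q=P[l==i];print(lab,s[i,4],np.round(c[i]),"z",round(float(np.median(q[:,2])),1),rect(q))
def all_(P):
    x,y,z=P.transpose(2,0,1)
    near=(x>330)&(x<700)&(y<420)&(y>-200)
    j=(abs(x-465)<115)&(abs(y+33)<115)
    q=P[j&(abs(z-12)<5)];print("plate",rect(q) if len(q) else None)
    comps(P,j&(abs(z-42)<6),"fence")
    comps(P,near&(z>80)&(z<105),"top")
    comps(P,near&(abs(z-36)<6)&(y>90),"crate")
E
python3 -c "
from m import *
all_(np.load('w1.npy'))"
```

```text
plate [array([467.4, -32.7]), array([160.7, 160.3]), np.float64(86.0)]
fence 1095 [259.  90.] z 42.0 [array([526.4, -21.2]), array([99.6, 25.8]), np.float64(84.7)]
fence 995 [308. 141.] z 42.0 [array([447.7, -88.2]), array([29. , 99.5]), np.float64(86.5)]
top 1365 [62. 23.] z 85.7 [array([611.5, 202.7]), array([40.4, 42. ]), np.float64(10.1)]
top 1166 [29. 98.] z 86.0 [array([530.2, 262.7]), array([40.6, 42.4]), np.float64(3.5)]
top 1048 [275. 127.] z 91.8 [array([475.1, -42. ]), array([40.1, 40.1]), np.float64(76.4)]
top 1062 [104. 140.] z 85.9 [array([472. , 179.4]), array([40.3, 41.8]), np.float64(11.1)]
top 1014 [ 50. 155.] z 86.1 [array([458. , 252.1]), array([40.2, 42. ]), np.float64(5.6)]
top 438 [147. 230.] z 80.7 [array([348.2, 142.9]), array([39.7, 36.6]), np.float64(88.4)]
crate 96 [84.  1.] z 35.4 [array([645.8, 192.5]), array([37.7,  5.3]), np.float64(87.0)]
crate 3566 [80. 91.] z 34.3 [array([536.7, 227.8]), array([225.1, 156.6]), np.float64(7.3)]
crate 193 [93. 34.] z 36.5 [array([604. , 191.1]), array([28.3, 56.5]), np.float64(56.7)]
crate 147 [66. 97.] z 36.1 [array([531.8, 242.8]), array([39. ,  2.7]), np.float64(4.3)]
crate 103 [133. 134.] z 36.2 [array([475.8, 159.7]), array([39.9,  1.8]), np.float64(11.1)]
crate 129 [ 83. 149.] z 35.8 [array([460. , 233.7]), array([39.8,  2.8]), np.float64(7.0)]
crate 96 [163. 213.] z 35.1 [array([358.8, 133.9]), array([52.1, 27. ]), np.float64(44.9)]
```

```bash
python3 -m creep '[0.017,0.001,-0.035,-0.06,0.034,0.003,-0.07,-0.12,0.051,0.004,-0.105,-0.172,0.051,0.004,-0.145,-0.172,0.051,0.004,-0.185,-0.172,0.051,0.004,-0.225,-0.172,0.051,0.004,-0.26,-0.172,0.051,0.004,-0.28,-0.172,0.051,0.004,-0.28,-0.172,0.051,0.004,-0.28,-0.172]' 0.8; python3 - <<'E'
from m import *
o=get_obs();print(o["ee_pos"],o["orientation"]);cal=calib("wrist");a,d=cams.get_image("wrist");cv2.imwrite("pics/w2.png",a[...,::-1])
P=cloud("wrist",d,cal);x,y,z=P.transpose(2,0,1)
comps(P,(abs(z-92)<5)&(abs(x-475)<60)&(abs(y+42)<60),"top")
E
```

```text
t: 3.23
ee_pos: [472.7, -44.9, 111.6]
orientation: [3.118, -0.383, -0.006]
ft_force: [-0.5, -0.1, 0.3]
width: 70.0
grasp_force: 0.0
[472.69716592 -44.85482086 111.5762194 ] [ 3.11811004 -0.38261863 -0.00571018]
top 5368 [275. 246.] z 91.9 [array([475.3, -42.5]), array([40.1, 41.1]), np.float64(76.4)]
```

```bash
python3 -m creep '[0.0025,0.0025,0,0,0.0025,0.0025,-0.02,0,0.0025,0.0025,-0.04,0,0.0025,0.0025,-0.054,0,0.0025,0.0025,-0.054,0,0.0025,0.0025,-0.054,0]'; python3 -m creep '[0,0,0,0,0,0,0,0,0,0,0,0,0,0,0,0,0,0,0,0,0,0,0,0,0,0,0,0]' 0.3
```

```text
t: 3.78
ee_pos: [477.2, -41.3, 59.6]
orientation: [-3.119, 0.38, -0.002]
ft_force: [-0.5, -0.5, -0.6]
width: 70.3
grasp_force: 0.0
t: 4.37
ee_pos: [476.9, -41.3, 59.0]
orientation: [3.119, -0.38, 0.001]
ft_force: [-0.4, -1.5, 6.7]
width: 40.5
grasp_force: 29.5
```

```bash
python3 -m creep '[0,0,0.03,0,0,0,0.065,0,0,0,0.1,0,0,0,0.13,0,0.01,0.03,0.14,0.06,0.025,0.065,0.14,0.12,0.04,0.1,0.14,0.18,0.055,0.135,0.14,0.24,0.07,0.17,0.14,0.3,0.07,0.17,0.14,0.3665]'; python3 -m creep '[0.013,0.035,0,0,0.027,0.07,0,0,0.041,0.105,0,0,0.055,0.14,0,0,0.055,0.144,0,0,0.055,0.144,0,0,0.055,0.144,0,0]';python3 - <<'E'
from m import *
for n in("scene","wrist"):
    cal=calib(n);a,d=cams.get_image(n);np.save(n+"3.npy",cloud(n,d,cal));cv2.imwrite(f"pics/{n}3.png",a[...,::-1])
print(get_obs()["ee_pos"],get_obs()["orientation"]);all_(np.load("wrist3.npy"))
E
```

```text
t: 5.2
ee_pos: [548.8, 134.1, 198.7]
orientation: [-3.133, -0.205, -0.004]
ft_force: [-0.1, -1.0, -0.1]
width: 40.2
grasp_force: 29.6
t: 5.78
ee_pos: [600.4, 272.3, 197.6]
orientation: [3.134, 0.196, -0.003]
ft_force: [-0.3, -0.5, -0.9]
width: 40.4
grasp_force: 29.6
[600.62331633 271.31163318 198.13099526] [ 3.13479999e+00  1.93703496e-01 -2.39864918e-03]
plate [array([468.5, -13.3]), array([194.7,  86.4]), np.float64(19.1)]
fence 866 [537. 298.] z 41.9 [array([525.8,   4.9]), array([49.3, 18.8]), np.float64(84.6)]
top 2702 [370. 201.] z 85.9 [array([612.1, 202.9]), array([40.6, 40.7]), np.float64(10.2)]
top 306 [282. 375.] z 86.0 [array([443.6, 251.4]), array([ 8.5, 39.1]), np.float64(7.3)]
crate 91 [120.  58.] z 38.7 [array([694.7, 415.1]), array([ 9.7, 10.3]), np.float64(89.0)]
crate 137 [127.  65.] z 37.9 [array([691.1, 412.1]), array([ 3.1, 21.4]), np.float64(51.4)]
crate 3455 [335. 188.] z 35.7 [array([571.2, 232. ]), array([151. , 154.4]), np.float64(7.4)]
crate 184 [348. 177.] z 36.1 [array([620. , 214.5]), array([28.3, 56.7]), np.float64(55.4)]
crate 146 [333. 225.] z 31.7 [array([573.3, 218.4]), array([ 6.6, 21.4]), np.float64(5.5)]
```

View pics/wrist3.png

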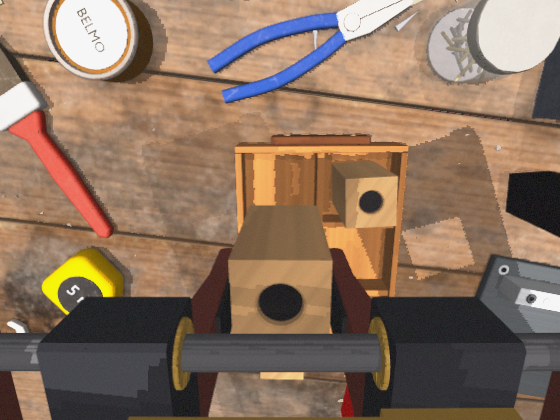

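```bash
python3 -m creep '[0.002,0.001,-0.03,0,0.002,0.001,-0.065,0,0.002,0.001,-0.1,0,0.002,0.001,-0.125,0,0.002,0.001,-0.135,0,0.002,0.001,-0.138,0,0.002,0.001,-0.14,0,0.002,0.001,-0.14,0,0.002,0.001,-0.14,0]'
```

```text
t: 6.63
ee_pos: [604.7, 274.1, 60.6]
orientation: [-3.135, -0.195, -0.005]
ft_force: [-0.0, -0.0, -1.2]
width: 40.2
grasp_force: 29.6
```

```bash
python3 -m creep '[0,0,-0.003,0,0,0,-0.005,0,0,0,-0.006,0,0,0,-0.007,0,0,0,-0.007,0]'; python3 -m creep '[0,0,-0.001,0,0,0,-0.001,0]'
```

```text
t: 7.05
ee_pos: [603.8, 273.4, 52.6]
orientation: [3.135, 0.196, 0.001]
ft_force: [-0.6, -3.7, 6.3]
width: 39.9
grasp_force: 29.8
t: 7.22
ee_pos: [603.9, 273.0, 52.3]
orientation: [3.134, 0.196, 0.001]
ft_force: [-2.6, -5.8, 12.6]
width: 40.0
grasp_force: 29.9
```

```bash
python3 -m creep '[0,0,0,0,0,0,0.001,0,0,0,0.001,0,0,0,0.001,0]' 0.64; python3 -m creep '[0,0,0.02,0,0,0,0.055,0,0,0,0.09,0,-0.02,-0.003,0.11,0,-0.055,-0.008,0.11,0,-0.09,-0.013,0.11,0,-0.125,-0.018,0.11,0,-0.146,-0.021,0.11,0,-0.146,-0.021,0.11,0,-0.146,-0.021,0.11,0]';python3 - <<'E'
from m import *
for n in("scene","wrist"):
    cal=calib(n);a,d=cams.get_image(n);np.save(n+"4.npy",cloud(n,d,cal));cv2.imwrite(f"pics/{n}4.png",a[...,::-1])
print(get_obs()["ee_pos"],get_obs()["orientation"]);all_(np.load("wrist4.npy"))
E
```

```text
t: 7.55
ee_pos: [603.4, 274.0, 51.6]
orientation: [-3.135, -0.195, -0.0]
ft_force: [-0.6, 0.1, 0.5]
width: 55.8
grasp_force: 0.0
t: 8.38
ee_pos: [457.0, 253.0, 161.9]
orientation: [-3.135, -0.197, -0.001]
ft_force: [1.8, -0.1, -0.3]
width: 56.2
grasp_force: 0.0
[458.79750302 253.40785686 161.97549299] [-3.13481301e+00 -1.95216285e-01 -2.53576332e-03]
plate [array([471.1,   7.8]), array([ 80.8, 160. ]), np.float64(86.0)]
top 1409 [279.  10.] z 86.0 [array([587.4, 271.1]), array([10.4, 40. ]), np.float64(7.8)]
top 1371 [398.   9.] z 85.9 [array([597.8, 200.4]), array([12.3, 40.5]), np.float64(10.2)]
top 4111 [281. 108.] z 85.8 [array([531.2, 263. ]), array([40.2, 40.1]), np.float64(3.4)]
top 3506 [390. 212.] z 85.8 [array([472.5, 179.5]), array([40.6, 40.8]), np.float64(11.1)]
top 3290 [281. 218.] z 86.1 [array([458.3, 253.1]), array([40.7, 39.6]), np.float64(5.8)]
crate 9123 [324. 117.] z 32.5 [array([518.3, 225.3]), array([186.3, 155. ]), np.float64(7.1)]
crate 257 [368.  27.] z 36.0 [array([594.6, 204.8]), array([46.6, 19.5]), np.float64(70.2)]
crate 181 [279.  33.] z 36.7 [array([583.2, 270.7]), array([ 0.6, 39.8]), np.float64(7.6)]
crate 264 [363. 184.] z 36.4 [array([480.3, 191.2]), array([28.3, 56.5]), np.float64(55.7)]
crate 132 [283. 178.] z 36.3 [array([478.1, 255.2]), array([ 0.9, 39.1]), np.float64(5.7)]
```

View pics/wrist4.png

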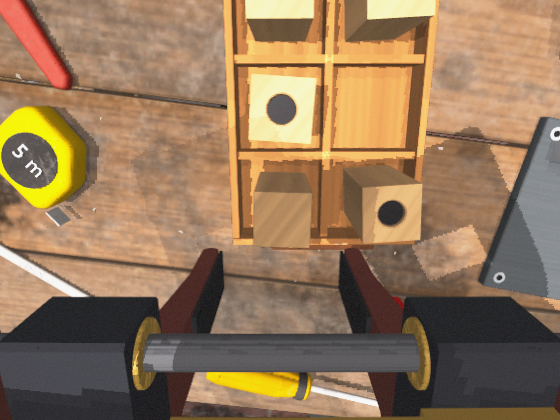

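The picture shows the plain, unbored block straight ahead at (281,218). The placed block stands upright at (280,10), with its top at z 86. Going down to grasp the blank.

```bash
python3 -m creep '[0,0,-0.03,-0.023,0,0,-0.065,-0.023,0,0,-0.095,-0.023,0,0,-0.11,-0.023,0,0,-0.117,-0.023,0,0,-0.117,-0.023,0,0,-0.117,-0.023]'; python3 -m creep '[0,0,0,0,0,0,0,0,0,0,0,0,0,0,0,0,0,0,0,0,0,0,0,0]' 0.3
```

```text
t: 9.07
ee_pos: [458.5, 253.1, 44.7]
orientation: [-3.137, -0.158, -0.001]
ft_force: [1.5, 0.9, -0.2]
width: 55.6
grasp_force: 0.0
t: 9.57
ee_pos: [458.3, 253.2, 45.7]
orientation: [-3.137, -0.159, -0.003]
ft_force: [0.2, -0.5, 6.7]
width: 40.0
grasp_force: 30.0
```

```bash
python3 -m creep '[0,0,0.03,0,0,0,0.065,0,0,0,0.1,0,0.001,-0.01,0.12,0,0.003,-0.045,0.12,-0.04,0.006,-0.085,0.12,-0.08,0.009,-0.125,0.12,-0.12,0.012,-0.165,0.12,-0.171,0.015,-0.205,0.12,-0.171,0.017,-0.245,0.12,-0.171]'; python3 -m creep '[0.002,-0.03,0,0,0.004,-0.055,0,0,0.004,-0.055,0,0,0.004,-0.055,0,0]'; python3 - <<'E'
from m import *
cal=calib("wrist");a,d=cams.get_image("wrist");P=cloud("wrist",d,cal);np.save("w5.npy",P);cv2.imwrite("pics/w5.png",a[...,::-1])
o=get_obs();r=Rn.from_rotvec(o["orientation"]).as_matrix();print(o["ee_pos"],np.degrees(np.arctan2(r[1,0],r[0,0])),r[:,2]);all_(P)
x,y,z=P.transpose(2,0,1);comps(P,(z>30)&(z<46)&(x>490)&(x<560)&(abs(y+30)<80),"f")
E
```

```text
t: 10.4
ee_pos: [474.2, 6.1, 165.0]
orientation: [-3.14, 0.109, -0.001]
ft_force: [0.3, -0.3, -1.7]
width: 39.7
grasp_force: 30.0
t: 10.73
ee_pos: [478.3, -48.3, 164.8]
orientation: [-3.139, 0.114, -0.0]
ft_force: [-0.3, 0.0, -0.8]
width: 40.2
grasp_force: 30.0
[478.16883497 -47.40224756 164.67342826] -4.076769626218244 [-1.17244522e-04  2.37501622e-04 -9.99999965e-01]
plate [array([467.8, -33.1]), array([160.6, 159.2]), np.float64(85.9)]
fence 3175 [245. 149.] z 42.1 [array([522. , -20.9]), array([ 30.1, 100.8]), np.float64(2.2)]
fence 1560 [331. 206.] z 42.1 [array([466.7, -91.2]), array([27.1, 61.5]), np.float64(86.0)]
top 114 [181.  15.] z 80.6 [array([611.3,   4.8]), array([10.8,  8.9]), np.float64(21.7)]
top 87 [136.  17.] z 80.5 [array([611.5,  31.4]), array([ 5.9, 10.7]), np.float64(46.3)]
top 93 [163.  17.] z 80.5 [array([611.9,  15.3]), array([ 6.8, 11.5]), np.float64(0.0)]
top 114 [  3. 259.] z 83.1 [array([463.4, 156.5]), array([14. ,  3.5]), np.float64(2.3)]
top 72 [ 40. 380.] z 80.5 [array([353.3, 159.9]), array([ 5.5, 16.5]), np.float64(87.9)]
crate 3030 [ 32. 186.] z 35.5 [array([514.6, 179.4]), array([168.7,  69.3]), np.float64(6.0)]
crate 519 [ 35. 220.] z 36.3 [array([476.7, 160.2]), array([41.6, 10.4]), np.float64(24.0)]
f 3361 [246. 148.] z 42.0 [array([528.4, -22.2]), array([99.7, 34.7]), np.float64(82.5)]
f 293 [331. 180.] z 41.7 [array([494. , -92.4]), array([26.,  8.]), np.float64(89.5)]
```

View pics/w5.png

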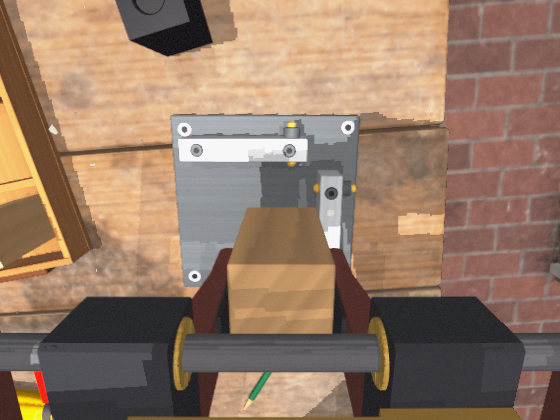

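The held blank is at (281,270). Both pins are proud in the fences, at (290,163) and (317,188). The plate agrees with the earlier fit (centre 467.8, -33.1; yaw about -4°). Next I stand the block on the plate, clear of the pins.

```bash
python3 -m creep '[0.001,0.001,-0.03,0,0.001,0.001,-0.065,0,0.001,0.001,-0.095,0,0.001,0.001,-0.106,0,0.001,0.001,-0.109,0,0.001,0.001,-0.11,0,0.001,0.001,-0.11,0]'; python3 -m creep '[0,0,-0.001,0,0,0,-0.002,0,0,0,-0.003,0,0,0,-0.0035,0,0,0,-0.0035,0]'
```

```text
t: 11.37
ee_pos: [480.3, -45.8, 55.6]
orientation: [3.14, -0.108, 0.002]
ft_force: [1.0, -0.1, -0.2]
width: 39.5
grasp_force: 30.0
t: 11.78
ee_pos: [479.9, -46.3, 51.7]
orientation: [3.14, -0.11, 0.002]
ft_force: [-0.9, 0.2, 5.6]
width: 39.6
grasp_force: 30.0
```

```bash
python3 -m creep '[0.002,-0.0023,0,0,0.004,-0.0045,0,0,0.006,-0.0068,0,0,0.008,-0.009,0,0,0.009,-0.0105,0,0,0.009,-0.0105,0,0,0.009,-0.0105,0,0]'; python3 -m creep '[0.001,-0.0015,0,0,0.002,-0.003,0,0,0.002,-0.003,0,0,0.002,-0.003,0,0]'
```

```text
t: 12.37
ee_pos: [486.5, -55.6, 51.7]
orientation: [-3.138, 0.111, 0.006]
ft_force: [-7.0, 8.2, 16.9]
width: 40.0
grasp_force: 30.0
t: 12.7
ee_pos: [487.8, -57.9, 51.8]
orientation: [-3.137, 0.111, 0.008]
ft_force: [-9.0, 13.2, 17.6]
width: 39.9
grasp_force: 30.0
```

```bash
python3 -m creep '[0.001,-0.001,0,0,0.002,-0.002,0,0,0.002,-0.002,0,0,0.002,-0.002,0,0]'; python3 -m creep '[0.001,-0.001,0,0,0.002,-0.002,0,0,0.002,-0.002,0,0,0.002,-0.002,0,0]'; python3 - <<'E'
from m import *
o=get_obs();r=Rn.from_rotvec(o["orientation"]).as_matrix();print(o["ee_pos"],np.degrees(np.arctan2(r[1,0],r[0,0])),r[:,2],o["ft_force"],o["moment"])
for n in("scene","wrist"):
    cal=calib(n);a,d=cams.get_image(n);np.save(n+"6.npy",cloud(n,d,cal));cv2.imwrite(f"pics/{n}6.png",a[...,::-1])
a=cv2.imread("pics/wrist6.png");b=cv2.imread("pics/scene6.png")[140:230,310:410]
cv2.imwrite("pics/c6.png",np.hstack([cv2.resize(a[60:360,130:430],(400,400)),cv2.resize(b,(400,400),interpolation=2)]))
E
```

```text
t: 13.03
ee_pos: [488.7, -59.3, 51.8]
orientation: [-3.136, 0.111, 0.012]
ft_force: [-13.1, 16.8, 24.8]
width: 40.0
grasp_force: 30.0
t: 13.37
ee_pos: [489.7, -60.5, 51.8]
orientation: [-3.135, 0.113, 0.015]
ft_force: [-13.9, 21.0, 27.7]
width: 39.5
grasp_force: 30.0
[489.71035123 -60.51777859  51.77504271] -4.134897401089144 [-0.009341    0.00496541 -0.99994404] [-13.9319871   20.96646652  27.65331035] [ 3.88216373  2.53364835 -0.26860792]
```

View pics/c6.png

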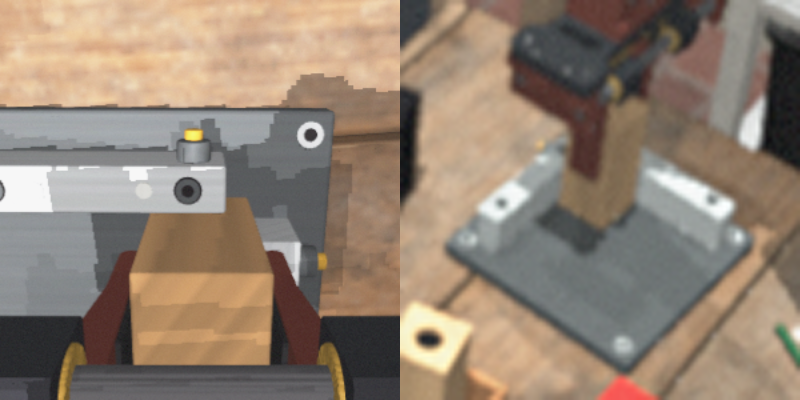

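The block is at the corner, with both pins' tail ends standing out behind the fences. The plate friction (28 N downward) is tilting the tool by about 0.5°, so I'll ease the downward push.

```bash
cat > s.py <<'E'
from m import *
o=get_obs();r=Rn.from_rotvec(o["orientation"]).as_matrix();c,s=np.cos(-.07),np.sin(-.07);J=np.array([[c,s],[-s,c]])
print("jig xy-home",np.round(J@(np.array(o["ee_pos"][:2])-[490.9,-59.7]),2),"z",round(o["ee_pos"][2],2),"yaw",round(np.degrees(np.arctan2(r[1,0],r[0,0])),2),"tilt deg",np.round(np.degrees(J@r[:2,2]),2),"F jig",np.round(J@o["ft_force"][:2],1),round(o["ft_force"][2],1))
E
python3 s.py; python3 -m creep '[0,0,0.001,0,0,0,0.001,0,0,0,0.001,0]' >/dev/null; python3 s.py;python3 -m creep '[0,0,0.001,0,0,0,0.001,0,0,0,0.001,0]'>/dev/null; python3 s.py
```

```text
jig xy-home [-1.15 -0.91] z 51.79 yaw -4.13 tilt deg [-0.55  0.24] F jig [-15.1  19.4] 28.7
jig xy-home [-1.17 -0.91] z 51.83 yaw -4.13 tilt deg [-0.56  0.24] F jig [-12.5  19.8] 14.9
jig xy-home [-1.11 -0.93] z 51.95 yaw -4.14 tilt deg [-0.56  0.25] F jig [-8.4 19. ] 2.2
```

```bash
python3 -m creep '[-0.001,0.001,0,0,-0.001,0.001,0,0,-0.001,0.001,0,0]' >/dev/null; python3 s.py;python3 -m creep '[-0.001,0.0,-0.0005,0,-0.001,0.0,-0.0005,0,-0.001,0.0,-0.0005,0]'>/dev/null; python3 s.py;python3 -m creep '[0,0.0,-0.0005,0,0,0.0,-0.0005,0,-0.0,0.0,-0.0005,0]'>/dev/null; python3 s.py
```

```text
jig xy-home [-1.18 -0.85] z 51.94 yaw -4.1 tilt deg [-0.45  0.17] F jig [-5.6 12.7] -3.1
jig xy-home [-1.19 -0.87] z 51.91 yaw -4.11 tilt deg [-0.34  0.18] F jig [-4.6 14.4] 1.3
jig xy-home [-1.19 -0.83] z 51.83 yaw -4.1 tilt deg [-0.34  0.18] F jig [-5.9 15.1] 7.0
```

```bash
python3 -m creep '[0.001,0,0,0,0.0015,0,0.0003,0,0.0015,0,0.0003,0,0.0015,0,0.0003,0,0.0015,0,0.0003,0,0.0015,0,0.0003,0]'>/dev/null; python3 s.py; python3 - <<'E'
from m import *
for n in("wrist","scene"):
    cal=calib(n);a,d=cams.get_image(n);cv2.imwrite(f"pics/{n}7.png",a[...,::-1]);P=cloud(n,d,cal);np.save(n+"7.npy",P)
    x,y,z=P.transpose(2,0,1)
    if n=="scene": comps(P,(z>80)&(z<105)&(x>400)&(x<660)&(y>130)&(y<330),"top",20)
    m=(z>46)&(z<88)&(abs(x-490)<35)&(abs(y+60)<35); q=P[m]; print(n,len(q))
    # vertical face: x_jig along height
    c,s=np.cos(-.07),np.sin(-.07); u=(q[:,0]-490.9)*c+(q[:,1]+59.7)*s; v=-(q[:,0]-490.9)*s+(q[:,1]+59.7)*c
    for lab,w,k in(("+x",u,(abs(u-19)<4)&(abs(v)<14)),("-x",u,(abs(u+21)<4)&(abs(v)<14)),("+y",v,(abs(v-19)<4)&(abs(u)<14))):
        if k.sum()>60:
            f=np.polyfit(q[k,2],w[k],1);print(lab,k.sum(),"mean",w[k].mean().round(2),"lean deg",np.degrees(f[0]).round(2))
E
```

```text
jig xy-home [-1.04 -0.86] z 51.85 yaw -4.11 tilt deg [-0.48  0.18] F jig [-10.2  13.1] 7.8
wrist 4337
+x 2289 mean 18.98 lean deg 0.86
+y 119 mean 21.96 lean deg -2.8
top 196 [268. 196.] z 85.3 [array([610. , 201.1]), array([41.6, 45.5]), np.float64(12.7)]
top 225 [252. 213.] z 85.4 [array([601.3, 271.6]), array([41.1, 45.8]), np.float64(3.7)]
top 219 [317. 216.] z 85.6 [array([470.6, 177.9]), array([40.9, 44.4]), np.float64(11.8)]
top 227 [277. 224.] z 85.6 [array([529.3, 261.3]), array([40.6, 41.6]), np.float64(2.7)]
scene 191
```

```bash
python3 - <<'E'
import numpy as np
c,s=np.cos(-.07),np.sin(-.07)
for f in("wrist6.npy","wrist7.npy","w5.npy"):
    P=np.load(f).reshape(-1,3);u=(P[:,0]-490.9)*c+(P[:,1]+59.7)*s; v=-(P[:,0]-490.9)*s+(P[:,1]+59.7)*c;z=P[:,2]
    k=(abs(z-42)<2)&(u>10)&(u<45)&(v>25)&(v<70); k2=(abs(z-42)<2)&(v<-8)&(v>-45)&(u<24)&(u>-70)
    b=(z>46)&(z<60)&(abs(u-19)<4)&(abs(v)<14)
    print(f,"back inner/outer",np.percentile(u[k],[1,99]).round(1),"side inner/outer",np.percentile(v[k2],[1,99]).round(1) if k2.sum()>50 else None,"block +x",np.median(u[b]).round(2) if b.any() else None)
E
```

```text
wrist6.npy back inner/outer [20.3 38.1] side inner/outer [-38.4  -8.3] block +x 18.59
wrist7.npy back inner/outer [20.4 38.1] side inner/outer [-38.3  -8.2] block +x 18.74
w5.npy back inner/outer [20.4 37.9] side inner/outer [-37.9 -20.3] block +x None
```

The wrist depth puts the block's +x face at 18.7 and the fence's inner face at 20.3, so about 1.3 mm is still open in x. Friction on the side fence and the plate is probably holding it. I'll ease y and z, push x home, then restore y.

```bash
cat >> s.py <<'E'
import sys
if len(sys.argv)>1:
    cal=calib("wrist");a,d=cams.get_image("wrist");P=cloud("wrist",d,cal).reshape(-1,3);u,v=J@(P[:,:2]-[490.9,-59.7]).T;z=P[:,2]
    k=(abs(z-42)<2)&(u>10)&(u<45)&(v>25)&(v<70)
    for lo in(46,56,66):
        b=(z>lo)&(z<lo+10)&(abs(u-19)<4)&(abs(v)<14);print("fence",np.percentile(u[k],1).round(2),"block+x",lo,np.median(u[b]).round(2))
E
python3 -m creep '[0,0.001,0.0005,0,0,0.002,0.0005,0,0,0.003,0.0005,0,0,0.003,0.0005,0]'>/dev/null; python3 s.py; python3 -m creep '[0.001,0,0.0003,0,0.002,0,0.0006,0,0.002,0,0.0006,0,0.002,0,0.0006,0]'>/dev/null; python3 s.py 1
```

```text
jig xy-home [0.31 0.29] z 52.21 yaw -3.99 tilt deg [-0.31  0.01] F jig [-5.6  0.2] -0.7
jig xy-home [0.39 0.3 ] z 52.29 yaw -4.0 tilt deg [-0.53  0.02] F jig [-7.7 -0.8] 0.7
fence 20.63 block+x 46 20.08
fence 20.63 block+x 56 20.26
fence 20.63 block+x 66 20.42
```

```bash
python3 -m creep '[0,-0.001,0,0,0,-0.002,0,0,0,-0.002,0,0,0,-0.002,0,0]'>/dev/null; python3 s.py; python3 -m creep '[0,-0.001,0,0,0,-0.002,0,0,0,-0.002,0,0,0,-0.002,0,0]'>/dev/null; python3 s.py 1
```

```text
jig xy-home [ 0.43 -0.68] z 52.26 yaw -4.02 tilt deg [-0.54  0.09] F jig [-8.9  5.8] 0.6
jig xy-home [ 0.43 -0.89] z 52.28 yaw -4.09 tilt deg [-0.57  0.23] F jig [-8.8 19.4] 1.7
fence 20.72 block+x 46 20.13
fence 20.72 block+x 56 20.31
fence 20.72 block+x 66 20.47
```

```bash
python3 -m creep '[-0.0005,0.0007,-0.0005,0,-0.001,0.0007,-0.001,0,-0.001,0.0007,-0.001,0,-0.001,0.0007,-0.001,0,-0.001,0.0007,-0.001,0]'>/dev/null; python3 s.py 1
```

```text
jig xy-home [ 0.4  -0.85] z 52.19 yaw -4.08 tilt deg [-0.44  0.18] F jig [-9.7 15.2] 9.9
fence 20.71 block+x 46 20.1
fence 20.71 block+x 56 20.26
fence 20.71 block+x 66 20.4
```

```bash
python3 -m creep '[-0.0005,0,-0.0005,0,-0.0005,0,-0.001,0,-0.0005,0,-0.0015,0,-0.0005,0,-0.0015,0]'>/dev/null; python3 s.py 1;  python3 -m creep '[-0.0005,0,0.0005,0,-0.0005,0,0.0007,0,-0.0005,0,0.0007,0,-0.0005,0,0.0007,0,-0.0005,0,0.0007,0,-0.0005,0,0.0007,0,-0.0005,0,0.0007,0,-0.0005,0,0.0007,0,-0.0005,0,0.0007,0,-0.0005,0,0.0007,0]'>/dev/null; python3 s.py 1
```

```text
jig xy-home [ 0.36 -0.86] z 51.78 yaw -4.09 tilt deg [-0.38  0.18] F jig [-12.9  16. ] 24.0
fence 20.3 block+x 46 20.08
fence 20.3 block+x 56 20.21
fence 20.3 block+x 66 20.35
jig xy-home [ 0.33 -0.87] z 51.79 yaw -4.09 tilt deg [-0.33  0.19] F jig [-9.  16.2] 12.2
fence 20.46 block+x 46 20.07
fence 20.46 block+x 56 20.19
fence 20.46 block+x 66 20.32
```

The block is seated on the plate (TCP z 51.8, as when it first stood there) and bears on both fences with 9 N and 16 N. The yaw is right, and the crate blocks are all standing in their cells. Handing in.

```bash
python3 -c "
from workcell import ticket
print(ticket.close_job())"
```

```text
the job is handed in; nothing more can be done
None
```

The job is handed in: the bored block stands upright in the crate's empty (+72, +37) cell, and the blank is still gripped and pressed home against both fences (about 9 N back, 16 N side, tool tilt 0.3–0.4°); no verdict was returned.

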